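# Open the leaning carton and stand its jar on the board

## Robot

A 6-joint arm with a two-finger parallel gripper is mounted at the origin on a cart in front of the work surface, level with it; the furniture and walls round the work are solid. World frame = base frame: x ahead of the robot, y to its left, z up, the work surface at z = 0. Lengths are in m, angles in rad, forces in N, time in s.
With the tool pointing down it reaches from about 0.3 to 0.775 m from the base axis. Payload 14.6 kg.
Tool frame: the origin (TCP) lies on the centre line of the jaws, within the pads' length; the fingertips stand 22 mm ahead of it and the grasp point (between the pads) lies 3 mm ahead of it; z points along the fingers, y is the line along which they close (so a half turn about z gives the same grasp; the last joint's range is limited). The gripper opens to 85 mm and grips with 20 to 120 N. Pads are 22 mm wide; open, the fingers measure 114 mm over their backs; the gripper's body (76 mm by 85 mm) begins 54 mm behind the grasp point. The pads swing forward as they close: fully open they stand 13 mm farther back than shut.
Start: joints at [-1.34, 0.3, 1.521, -0, 1.321, -0.067], TCP at [0.161, -0.526, 0.253] pointing down, gripper open.
Joint ranges: [-3.03, 3.03], [-0.79, 2.21], [0.23, 2.52], [-1.04, 4.18], [0, 3.07], [-2.55, 2.55]. Speed limits (rad/s): [2.22, 2.22, 2.57, 3.14, 3.14, 3.14].

## Interface

Orientations are given as a unit quaternion [x, y, z, w].
In Python, from cell import monitor, viewer, job gives the robot as it stands.
- The arm moves only by the tool send_rows, never from a script. Its argument "increments" is a list of rows, each a list of 7 numbers: the opening, from 0 (shut) to 1 (fully open), then the shift along the tool's x, y, z in mm, then the turn, a rotation vector about the tool's x, y, z in degrees. A call has exactly 8 rows; each row shifts and turns the commanded pose from where the row before left it, along the tool's axes as they then stand; what a row does not reach is not made up. A row lasts 1/8 s, in which the tool goes at most 62.5 mm and 10.7 degrees, less where a joint would pass 70% of its speed; a pose out of reach is approached as far as the arm can. A call is refused whole if a number of a shift passes 62.5 or a number of a turn 10.7, either way. A call with a gripper value outside its range is refused whole. The fingers move at their own pace and stop on an object; the grip force is fixed at half the most. Time passes only in rows, so rows that do not move let the fingers close, or fill a call up. It gives the time, the measured TCP pose, the force, the opening and the grip force at its end, in the units of the state.
- monitor.sense(): the state, without advancing time (a new reading comes with each control period).
- viewer.camera(name): name is "scene" or "top" or "wrist"; returns (picture, depth): 400x640x3 uint8, red, green, blue; 400x640 float32, m along the optical axis (not along the pixel's ray), 0 where there is no reading.
- viewer.camera_params(name): a dict with "fovy" (degrees; the focal length in pixels is half the picture's height over the tangent of half this angle, whatever the lens; pixels are square), "cx", "cy" (the principal point, pixels), "distortion" ([k1, k2, p1, p2, k3] as OpenCV has them; the pictures are not rectified), "T" (4x4, takes a point from camera to world coordinates); the wrist camera has in their place "mount" (4x4, takes a point from camera to tool coordinates, whose origin is the TCP and whose axes are the flange's). Camera axes: x right, y down, z forward; pixel columns grow to the right and rows downward; lengths in m; the calibration is good to about 2 mm. A picture is of the moment at which its call begins: read the wrist's pose just before it. camera_params takes no time and is no camera call.
- job.close_job(): hands the job in; it is judged then, once.
The state is a dict: "t": time; "joint_pos": joint angles; "joint_velocities": joint speeds; "joint_torque": joint torques, N m; "eef_pos": TCP position; "ee_rot": TCP orientation; "contact_force": force on the tool from outside, world axes, zero at the start; "wrist_torque": the same for the moment, N m; "width": finger opening in m; "finger_force": force on a finger pad.
Only numpy, scipy, OpenCV 4.12 (cv2) and the standard library are available. Lean on these libraries where they do the work, as an engineer would, in place of code of your own. Each camera call takes 0.05 s, during which the arm holds its last target. There are 200 camera calls.

## Task

Swing both side flaps of the small cardboard carton on the wooden stand open, each well back past upright so that it stays there, before you disturb the jar inside. Then draw the red-capped jar out of the carton and stand it gently upright on the glass board, its whole base on the board, leaving the flaps open and the other things on the worktop where they are.

Things in the scene. Friction and masses are not known exactly. Their poses are not given: they have to be found in the camera images.
- carton: Cardboard carton with flaps, fixed on a beech stand so that it leans toward the robot and cannot be pushed away: outside 120 mm up the slope x 160 mm across x 140 mm deep, board 4 mm. Origin on the worktop straight below the middle of its mouth; z is up, y runs across toward the left flap, x away from the robot's side (level axes; only the box itself slants, see carton_mouth).
- carton_mouth (a point): Middle of the carton's open mouth, in the rim plane, 160 mm above the worktop; level axes as carton. In them the mouth's outward normal is (-0.5, 0, 0.866), 30 degrees from vertical, and the rim plane rises along (0.866, 0, 0.5). The inside is 112 mm x 152 mm. The two short end flaps are already folded down outside the low and the high wall.
- carton_floor (a point): Middle of the carton's inner floor, 136 mm straight in from the mouth's middle along its normal. A square card cell (50 mm inside, 45 mm tall) stands round this point and holds the jar; above the cell the carton is empty.
- flap_left_hinge (a point): Middle of the left flap's hinge line: in the rim plane, 78 mm toward +y from the mouth's middle; the hinge runs up the slope. Both flaps: 112 mm along the hinge, 62 mm from hinge to free edge, 4 mm thick, the underside passing through the hinge line. A white paper patch marks the free edge. 32 mm stays open between the edges when both lie flat.
- flap_right_hinge (a point): Middle of the right flap's hinge line, 78 mm toward -y from the mouth's middle.
- flap_left (a joint): Angle (rad) of the left (+y) flap: 0 lies flat over the mouth, 1.57 stands along the mouth's normal, 2.35 is the stop, folded outward. Starts ajar at 0.2 to 0.6. The crease is stiff (0.06 N m, about 1 N at the edge): the flap stays where it is left. Pushing level against a free edge may jam; lift from underneath and follow it round.
- flap_right (a joint): The same for the right (-y) flap, which swings up and outward to -y as the value grows.
- vanilla_jar: Small round jar with a red cap and brown label, 45 mm diameter, 106 mm tall, under 0.2 kg. Origin at the middle of its underside, z along its axis to the cap. It starts in the carton's cell, slanting with the carton (within a few degrees), its cap about 30 mm below the rim, so the gripper must go in along the slant.
- glass_board: Flat greenish glass cutting board, fixed, 171 mm (x) x 301 mm (y), top face 10 mm above the worktop. Origin at the centre of its underside on the worktop, z up.
- tea_box: Bystander: black tea box, 68 x 136 x 69 mm, origin at the centre of its underside; not to be moved.
- mug: Bystander: orange mug with a handle, 81 x 113 x 101 mm, origin at its underside; not to be moved.
- cream_bowl: Bystander: small white bowl with dots, 116 mm across, 52 mm tall, origin at its underside; not to be moved.
- spatula: Bystander: spatula with an orange handle, 280 mm long, lying flat; origin at its underside; not to be moved.

How it is judged:
By the outcome, as a careful person would: the job done as asked, in the order asked, and still so for the second after the job is handed in, with the robot touching nothing.
It also fails if it takes over 72 s, if anything falls off the work surface, if the arm or the gripper's body presses on something with over 40 N, if the wrist force passes 120 N, or if a joint passes its speed limit or range.

## Working session

There is one attempt and no reset: what is moved stays moved. The work goes in short steps, Python scripts to look and compute and a tool call to move; the robot and the scene stay as the last step left them, time stands still between calls to the robot, and variables do not carry over. Pictures are saved under pics/ and viewed, at most 10 in all, crops included, and the job is handed in when it is done.

Besides the shell and the picture viewer there is one more tool, called after "Emit:" by a JSON object that holds its "name" and its "arguments", one argument or row to a line. send_rows: Moves the arm, as the interface text tells. Its arguments: {"type":"object","properties":{"increments":{"type":"array"}},"required":["increments"]}

```bash
ls; mkdir -p pics
cat > h.py <<'E'
import numpy as np,cv2
from cell import monitor,viewer,job
from scipy.spatial.transform import Rotation as R
def K(p):
    f=200/np.tan(np.radians(p['fovy'])/2); return np.array([[f,0,p['cx']],[0,f,p['cy']],[0,0,1]])
def pose():
    s=monitor.sense(); T=np.eye(4); T[:3,:3]=R.from_quat(s['ee_rot']).as_matrix(); T[:3,3]=s['eef_pos']; return T
def grab(n,save=None):
    p=viewer.camera_params(n); T=p['T'] if 'T' in p else pose()@np.array(p['mount'])
    im,d=viewer.camera(n)
    if save: cv2.imwrite('pics/'+save,im[:,:,::-1])
    return im,d,p,np.array(T)
def pts(uv,z,p,T):
    uv=np.asarray(uv,float).reshape(-1,1,2); n=cv2.undistortPoints(uv,K(p),np.array(p['distortion'])).reshape(-1,2)
    c=np.c_[n,np.ones(len(n))]*np.asarray(z).reshape(-1,1); return c@T[:3,:3].T+T[:3,3]
def cloud(d,p,T):
    v,u=np.mgrid[0:400,0:640]; return pts(np.c_[u.ravel(),v.ravel()],d.ravel(),p,T).reshape(400,640,3)
E
python3 - <<'E'
from h import *
for n in('scene','top'):
    im,d,p,T=grab(n,n+'1.png'); np.savez(n+'1.npz',im=im,d=d,T=T); print(n,p['fovy'],p['distortion'],T.round(3).tolist(),(d==0).mean())
print(viewer.camera_params('wrist')); print(monitor.sense())
E
```

```text
pics
scene 46.24048941174905 [-0.08969752  0.          0.          0.          0.        ] [[-0.549, -0.55, 0.629, -0.461], [-0.835, 0.375, -0.402, 0.506], [-0.015, -0.746, -0.666, 1.269], [0.0, 0.0, 0.0, 1.0]] 0.02670703125
top 55.42088947118161 [0.00725697 0.         0.         0.         0.        ] [[0.03, -0.994, 0.109, 0.469], [-0.999, -0.033, -0.022, -0.168], [0.026, -0.108, -0.994, 1.265], [0.0, 0.0, 0.0, 1.0]] 0.00388671875
{'fovy': 62.834712060735825, 'cx': 317.1585554154076, 'cy': 194.6216682887591, 'distortion': array([-0.03480061,  0.        ,  0.        ,  0.        ,  0.        ]), 'mount': array([[ 4.62994384e-04, -9.44543629e-01, -3.28385625e-01,
         8.57302129e-02],
       [ 9.99999880e-01,  4.89598809e-04,  1.66539979e-06,
        -1.15818480e-03],
       [ 1.59204168e-04, -3.28385587e-01,  9.44543742e-01,
        -1.21572269e-01],
       [ 0.00000000e+00,  0.00000000e+00,  0.00000000e+00,
         1.00000000e+00]])}
{'t': 0.1, 'joint_pos': array([-1.33960038e+00,  3.00388043e-01,  1.52150272e+00, -4.55554136e-05,
        1.32067180e+00, -6.65963750e-02]), 'joint_velocities': array([ 0.00019943, -0.00261627, -0.00184448,  0.00061928, -0.00053197,
        0.00032003]), 'joint_torque': array([ 4.29077454e-04, -5.44377995e+01, -3.62369156e+01, -8.74827310e-05,
        3.05828056e-03, -9.72183375e-05]), 'eef_pos': array([ 0.16132508, -0.52562446,  0.25280001]), 'ee_rot': array([ 9.88934477e-01,  1.48352166e-01, -6.18576976e-05, -4.81494345e-04]), 'contact_force': array([-0.03898469,  0.37127593, -0.13750781]), 'wrist_torque': array([-0.00223663,  0.03259922, -0.01277959]), 'finger_force': 0.0, 'width': 0.08509420150803153}
```

View pics/scene1.png

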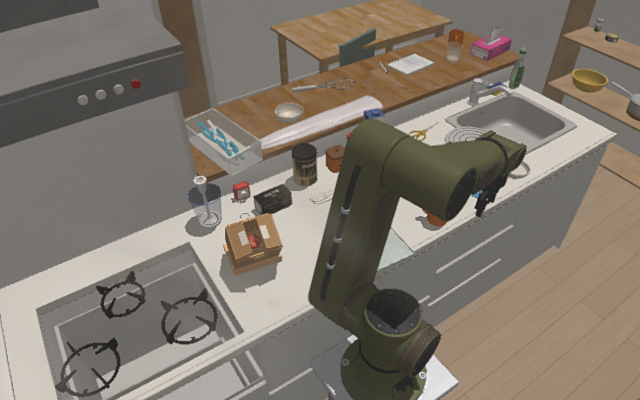

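View pics/top1.png

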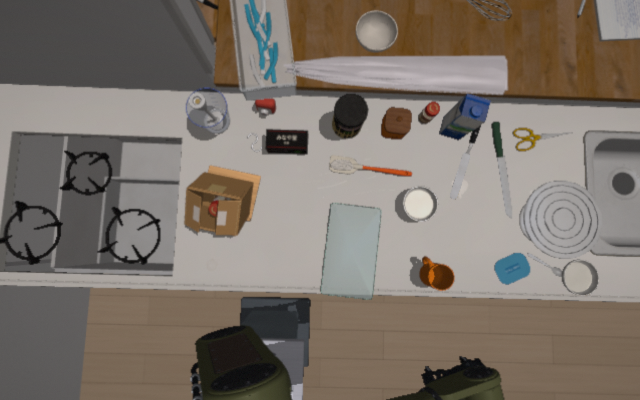

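The scene view shows the carton at about (252,242) and the arm in front. In the top view the carton is at (220,203) with the red cap at (213,209), the glass board at (351,250), and the bowl, mug, tea box and spatula around them. Next I'll zoom in on the carton and measure it.

Run:
```python
from h import *
im,d,p,T=grab('top'); C=cloud(d,p,T)
cv2.imwrite('pics/crop.png',cv2.resize(im[155:245,170:270,::-1],None,fx=6,fy=6,interpolation=cv2.INTER_CUBIC))
np.save('ctop.npy',C)
hsv=cv2.cvtColor(im,cv2.COLOR_RGB2HSV)
def rep(n,m,zr=None):
    k,l,st,ce=cv2.connectedComponentsWithStats(m.astype(np.uint8))
    for i in range(1,k):
        if st[i,4]>15:
            P=C[l==i]; print(n,st[i].tolist(),np.median(P,0).round(3),P.min(0).round(3),P.max(0).round(3))
sub=np.zeros((400,640),bool); sub[155:245,170:270]=1
rep('red',sub&((hsv[...,0]<6)|(hsv[...,0]>174))&(hsv[...,1]>150)&(hsv[...,2]>60))
rep('white',sub&(hsv[...,1]<75)&(hsv[...,2]>120)&(C[...,2]>.1))
g=np.zeros((400,640),bool);g[195:305,310:390]=1
m=g&(C[...,2]>.005)&(C[...,2]<.02)&(hsv[...,1]>15)
rep('glass',m)
print('glass rect',cv2.minAreaRect(np.argwhere(m)[:,::-1].astype(np.float32)))
for v in range(160,244,5):
  print(v,[tuple((C[v,u]*1000).astype(int)) for u in range(182,266,7)])
```

```text
red [209, 201, 9, 11, 55] [0.564 0.118 0.136] [0.548 0.109 0.125] [0.578 0.134 0.143]
white [193, 205, 7, 17, 94] [0.537 0.155 0.184] [ 0.469 -0.168  0.168] [0.559 0.168 1.265]
white [217, 211, 10, 15, 128] [0.525 0.084 0.181] [ 0.469 -0.168  0.164] [0.545 0.097 1.265]
glass [327, 294, 37, 6, 61] [ 0.294 -0.288  0.01 ] [ 0.286 -0.347  0.005] [ 0.3   -0.229  0.016]
glass rect ((349.5, 247.0), (104.0, 79.0), 90.0)
160 [(np.int64(724), np.int64(268), np.int64(-2)), (np.int64(725), np.int64(244), np.int64(-1)), (np.int64(726), np.int64(221), np.int64(-2)), (np.int64(727), np.int64(198), np.int64(-1)), (np.int64(727), np.int64(175), np.int64(-2)), (np.int64(728), np.int64(151), np.int64(0)), (np.int64(729), np.int64(128), np.int64(-2)), (np.int64(729), np.int64(103), np.int64(4)), (np.int64(730), np.int64(81), np.int64(0)), (np.int64(731), np.int64(57), np.int64(0)), (np.int64(732), np.int64(34), np.int64(0)), (np.int64(733), np.int64(11), np.int64(0))]
165 [(np.int64(706), np.int64(265), np.int64(2)), (np.int64(707), np.int64(242), np.int64(1)), (np.int64(709), np.int64(221), np.int64(-2
[... 7990 characters left out ...]
4(68), np.int64(-2)), (np.int64(469), np.int64(-167), np.int64(1265)), (np.int64(481), np.int64(22), np.int64(2)), (np.int64(482), np.int64(0), np.int64(1))]
240 [(np.int64(458), np.int64(248), np.int64(1)), (np.int64(459), np.int64(226), np.int64(0)), (np.int64(459), np.int64(204), np.int64(0)), (np.int64(460), np.int64(181), np.int64(0)), (np.int64(461), np.int64(158), np.int64(0)), (np.int64(461), np.int64(137), np.int64(-6)), (np.int64(462), np.int64(113), np.int64(-3)), (np.int64(463), np.int64(89), np.int64(3)), (np.int64(463), np.int64(67), np.int64(0)), (np.int64(464), np.int64(44), np.int64(0)), (np.int64(465), np.int64(21), np.int64(2)), (np.int64(465), np.int64(-1), np.int64(-1))]
```

View pics/crop.png

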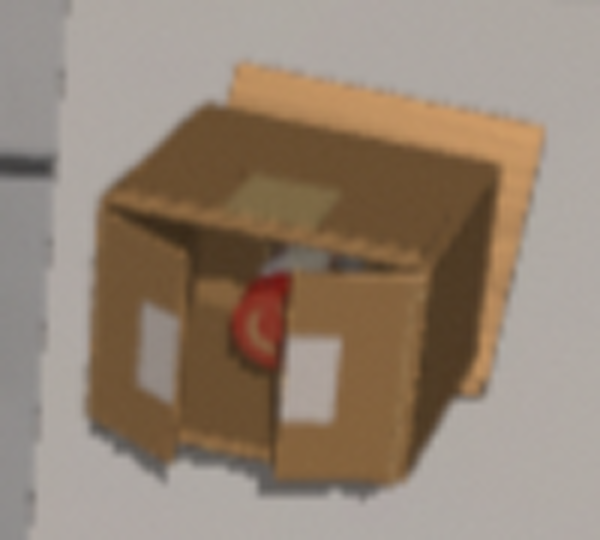

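The crop shows the carton yawed slightly clockwise: high rim corners at about (188,188) and (241,199), low corners about (185,225) and (236,236). Both flaps are ajar, with the cap visible between them.

```bash
cat >> h.py <<'E'
def onplane(uv,z,p,T):
    a=pts(uv,np.ones(len(uv)),p,T); o=T[:3,3]; r=a-o; return o+r*((z-o[2])/r[:,2:])
def frame(yaw,M):  # carton rim frame: x upslope, y across, z outward normal
    c,s=np.cos(yaw),np.sin(yaw); Z=np.array([[c,-s,0],[s,c,0],[0,0,1]])
    F=np.eye(4); F[:3,:3]=Z@np.array([[.866,0,-.5],[0,1,0],[.5,0,.866]]); F[:3,3]=M; return F
def delta(P,Rt):   # shift in current tool axes (mm), rotvec (deg)
    T=pose(); print('shift',(T[:3,:3].T@(P-T[:3,3])*1000).round(0),'turn',np.degrees(R.from_matrix(T[:3,:3].T@Rt).as_rotvec()).round(1),'shift in goal axes',(Rt.T@(P-T[:3,3])*1000).round(0))
E
python3 - <<'E'
from h import *
p=viewer.camera_params('top');T=np.array(p['T'])
hi=onplane([(187.5,188),(241,199)],.19,p,T); lo=onplane([(185,225),(236.5,235.7)],.13,p,T)
st=onplane([(260.8,175.8),(209.7,165.3),(250.8,220.8)],.012,p,T)
print(hi.round(3),lo.round(3),st.round(3))
for a in(hi,lo,st[:2]):
    v=(a[0]-a[1])*(1 if a[0,1]>a[1,1] else -1); print('yaw',np.degrees(np.arctan2(-v[0],v[1])).round(1),np.linalg.norm(v).round(3))
print('mid hi',hi.mean(0),'lo',lo.mean(0),'M',(hi.mean(0)+lo.mean(0))/2)
# glass corners
g=onplane([(330,204),(381,206),(373,297),(321,293)],.01,p,T); print('glass',g.round(3),g.mean(0).round(3))
z=np.load('ctop.npy'); F=frame(np.radians(-9.8),(hi.mean(0)+lo.mean(0))/2)
Q=((z-F[:3,3])@F[:3,:3]*1000).astype(int)
for v in(205,210,215,220): print([tuple(map(int,Q[v,u])) for u in range(186,242,4)])
E
```

```text
[[0.606 0.181 0.19 ]
 [0.58  0.03  0.19 ]] [[0.504 0.201 0.13 ]
 [0.477 0.048 0.13 ]] [[0.678 0.001 0.012]
 [0.707 0.171 0.012]
 [0.528 0.027 0.012]]
yaw -9.8 0.154
yaw -10.0 0.155
yaw -9.8 0.173
mid hi [0.59306239 0.10562635 0.19      ] lo [0.49024434 0.12456617 0.13      ] M [0.54165336 0.11509626 0.16      ]
glass [[ 0.591 -0.231  0.01 ]
 [ 0.59  -0.401  0.01 ]
 [ 0.294 -0.379  0.01 ]
 [ 0.302 -0.21   0.01 ]] [ 0.444 -0.305  0.01 ]
[(10, 75, 8), (15, 61, 12), (21, 48, 18), (28, 34, 26), (-55, 76, -134), (-54, 64, -138), (8, 16, -24), (9, 5, -28), (41, -21, 27), (41, -32, 23), (41, -41, 17), (40, -51, 11), (41, -61, 8), (43, -72, 7)]
[(-5, 74, 7), (0, 60, 14), (7, 46, 22), (14, 31, 30), (-56, 65, -103), (-53, 52, -103), (-10, 17, -30), (-8, 5, -31), (25, -22, 26), (26, -33, 23), (25, -43, 18), (27, -53, 16), (25, -62, 6), (26, -73, 4)]
[(-21, 73, 8), (-17, 60, 10), (-7, 45, 22), (1, 29, 34), (-56, 53, -71), (-55, 42, -75), (-54, 30, -78), (-23, 3, -28), (10, -24, 28), (11, -35, 25), (10, -44, 18), (11, -55, 15), (10, -65, 9), (11, -75, 6)]
[(-36, 72, 9), (-31, 59, 13), (-21, 42, 27), (-14, 28, 34), (-54, 41, -37), (-55, 31, -46), (-54, 20, -48), (-54, 9, -54), (-6, -25, 25), (-6, -35, 21), (-4, -46, 19), (-5, -56, 13), (-4, -67, 11), (-6, -76, 2)]
```

```bash
cat >> h.py <<'E'
M0=np.array([.5417,.1151,.16]); F0=frame(np.radians(-9.8),M0)
def goal(x,y,n,al=0,tip=22,F=F0):  # tip centre in rim frame (mm), tilt deg toward +y
    a=np.radians(al); L=np.array([[-1,0,0],[0,np.cos(a),np.sin(a)],[0,np.sin(a),-np.cos(a)]]).T.copy()
    z=np.array([0,np.sin(a),-np.cos(a)]); xx=np.array([-1.,0,0]); L=np.c_[xx,np.cross(z,xx),z]
    Rt=F[:3,:3]@L; P=F[:3,3]+F[:3,:3]@np.array([x,y,n])/1000-Rt[:,2]*tip/1000; return P,Rt
def rim():
    T=pose(); q=F0[:3,:3].T@(T[:3,3]+T[:3,2]*.022-F0[:3,3])*1000; s=monitor.sense(); print('tip in rim',q.round(1),'z',(F0[:3,:3].T@T[:3,2]).round(3),'F',s['contact_force'].round(1),'w',s['width'].round(4),'t',s['t'],'q',s['joint_pos'].round(2))
E
python3 - <<'E'
from h import *
P,Rt=goal(-10,0,160); print(P); delta(P,Rt); print(pose()[:3,:3].round(2))
E
```

```text
[0.44349425 0.13206308 0.312612  ]
shift [ 463. -546.  -59.] turn [ -39.8   -9.6 -148.5] shift in goal axes [-174.  696.   31.]
[[ 0.96  0.29 -0.  ]
 [ 0.29 -0.96  0.  ]
 [ 0.   -0.   -1.  ]]
```

Emit:
{"name": "send_rows", "arguments": {
  "increments": [
    [0,0,0,-30,0,0,0],
    [0,40,-48,-4,0,0,0],
    [0,40,-48,-4,0,0,0],
    [0,40,-48,-4,0,0,0],
    [0,40,-48,-4,0,0,0],
    [0,40,-48,-4,0,0,0],
    [0,40,-48,-4,0,0,0],
    [0,40,-48,-4,0,0,0]
  ]
}}

```text
t: 1.15
eef_pos: [0.3304, -0.1212, 0.3115]
ee_rot: [0.989, 0.148, 0.0, 0.0]
contact_force: [1.4, -1.3, -0.1]
width: -0.0002
finger_force: 0.0
```

Emit:
{"name": "send_rows", "arguments": {
  "increments": [
    [0,40,-48,-4,0,0,0],
    [0,40,-48,-4,0,0,0],
    [0,40,-48,-4,0,0,0],
    [0,0,0,0,-2.6,-0.6,-9.9],
    [0,0,0,0,-2.6,-0.6,-9.9],
    [0,0,0,0,-2.6,-0.6,-9.9],
    [0,0,0,0,-2.6,-0.6,-9.9],
    [0,0,0,0,-2.6,-0.6,-9.9]
  ]
}}

```text
t: 2.15
eef_pos: [0.4025, 0.0495, 0.3231]
ee_rot: [0.828, 0.549, -0.009, 0.113]
contact_force: [0.3, -0.4, 0.4]
width: 0.0001
finger_force: 0.0
```

Emit:
{"name": "send_rows", "arguments": {
  "increments": [
    [0,0,0,0,-2.6,-0.6,-9.9],
    [0,0,0,0,-2.6,-0.6,-9.9],
    [0,0,0,0,-2.6,-0.6,-9.9],
    [0,0,0,0,-2.6,-0.6,-9.9],
    [0,0,0,0,-2.6,-0.6,-9.9],
    [0,0,0,0,-2.6,-0.6,-9.9],
    [0,0,0,0,-2.6,-0.6,-9.9],
    [0,0,0,0,-2.6,-0.6,-9.9]
  ]
}}

```text
t: 3.15
eef_pos: [0.4024, 0.0495, 0.3231]
ee_rot: [0.258, 0.936, -0.019, 0.239]
contact_force: [-1.0, -0.4, 0.5]
width: 0.0
finger_force: 0.0
```

Run:
```python
from h import *
rim(); P,Rt=goal(-10,0,160); delta(P,Rt)
im,d,p,T=grab('wrist','w1.png'); C=cloud(d,p,T); np.save('cw.npy',C)
Q=(C-F0[:3,3])@F0[:3,:3]*1000
Tp=pose(); L=(C-Tp[:3,3])@Tp[:3,:3]*1000
m=(abs(L[...,0])<30)&(abs(L[...,1])<60)&(L[...,2]<50)&(d>.02); 
if m.any(): print('finger pts tool frame',L[m].min(0).round(1),L[m].max(0).round(1),np.percentile(L[m],98,axis=0).round(1))
hsv=cv2.cvtColor(im,cv2.COLOR_RGB2HSV)
m=((hsv[...,0]<6)|(hsv[...,0]>174))&(hsv[...,1]>150)&(hsv[...,2]>60)&(d>0)
print('red',m.sum(),np.median(Q[m],0).round(1),Q[m].min(0).round(0),Q[m].max(0).round(0),np.argwhere(m).mean(0).round(0))
```

```text
Traceback (most recent call last):
  File "h.py", line 31, in rim
    T=pose(); q=F0[:3,:3].T@(T[:3,3]+T[:3,2]*.022-F0[:3,3])*1000; s=monitor.sense(); print('tip in rim',q.round(1),'z',(F0[:3,:3].T@T[:3,2]).round(3),'F',s['contact_force'].round(1),'w',s['width'].round(4),'t',s['t'],'q',s['joint_pos'].round(2))
                                                                                                                                                                                          ^^^^^^^^^^^^^^^^
AttributeError: 'float' object has no attribute 'round'
```

```bash
sed -i "s/s\['width'\].round(4)/round(s['width'],4)/" h.py
python3 - <<'E'
from h import *
rim(); P,Rt=goal(-10,0,160); delta(P,Rt)
im,d,p,T=grab('wrist','w1.png'); C=cloud(d,p,T)
Q=(C-F0[:3,3])@F0[:3,:3]*1000
Tp=pose(); L=(C-Tp[:3,3])@Tp[:3,:3]*1000
m=(abs(L[...,0])<30)&(abs(L[...,1])<60)&(L[...,2]<50)&(d>.02); 
if m.any(): print('finger pts tool frame',L[m].min(0).round(1),L[m].max(0).round(1),np.percentile(L[m],[2,98],axis=0).round(1))
hsv=cv2.cvtColor(im,cv2.COLOR_RGB2HSV)
m=((hsv[...,0]<6)|(hsv[...,0]>174))&(hsv[...,1]>150)&(hsv[...,2]>60)&(d>0)
print('red',m.sum(),np.median(Q[m],0).round(1),Q[m].min(0).round(0),Q[m].max(0).round(0),np.argwhere(m).mean(0).round(0))
m=(hsv[...,1]<75)&(hsv[...,2]>120)&(Q[...,2]>10)&(Q[...,2]<60)&(abs(Q[...,1])<60)&(abs(Q[...,0])<60)&(d>0)
for s in(1,-1):
    q=Q[m&(s*Q[...,1]>0)]; print('patch',len(q), np.percentile(q,[2,50,98],axis=0).round(0).tolist() if len(q) else '')
E
```

```text
tip in rim [-28.7 -90.1 182.4] z [-0.047 -0.081 -0.996] F [-1.  -0.4  0.5] w 0.0 t 3.15 q [ 0.16 -0.29  2.01 -0.27  1.01 -0.78]
shift [13. 91. 14.] turn [ -5.1  -1.8 -19.7] shift in goal axes [-18.  88.  22.]
finger pts tool frame [-13.  -59.6 -68.8] [18.5 60.  18.4] [[ -8.5 -50.1 -66. ]
 [ 17.2  53.5   4.6]]
red 1449 [  4.5  -2.5 -30.1] [ -26. -151. -321.] [297.  28. -27.] [193. 416.]
patch 1006 [[-20.0, 30.0, 21.0], [2.0, 40.0, 28.0], [24.0, 51.0, 33.0]]
patch 1123 [[-20.0, -42.0, 18.0], [1.0, -31.0, 24.0], [24.0, -20.0, 28.0]]
```

View pics/w1.png

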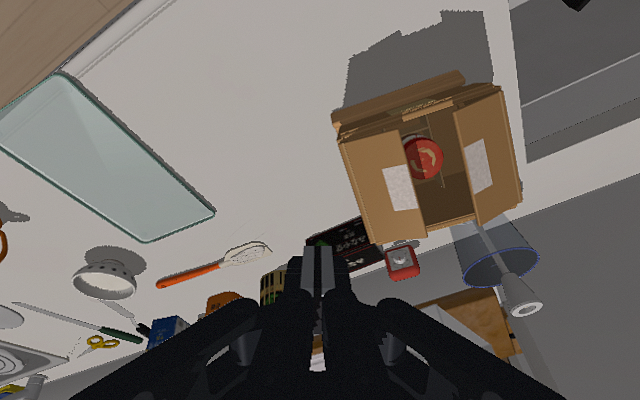

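Run:
```python
from h import *
P,Rt=goal(-8,-37,100,30); delta(P,Rt)
```

```text
shift [-7. 52. 81.] turn [-34.7   3.3 -19.3] shift in goal axes [-20.  -8.  94.]
```

The wrist view shows both patches and the cap at (418,158), all within about 2 mm of my rim frame. The shut fingertips end at about 20 mm ahead of the TCP.

Emit:
{"name": "send_rows", "arguments": {
  "increments": [
    [0,0,0,0,-8.7,0.8,-4.8],
    [0,0,0,0,-8.7,0.8,-4.8],
    [0,0,0,0,-8.7,0.8,-4.8],
    [0,0,0,0,-8.6,0.9,-4.9],
    [0,-10,-4,30,0,0,0],
    [0,-10,-4,34,0,0,0],
    [0,0,0,30,0,0,0],
    [0,0,0,0,0,0,0]
  ]
}}

```text
t: 4.2
eef_pos: [0.4656, 0.0701, 0.25]
ee_rot: [0.06, 0.946, 0.192, 0.256]
contact_force: [-0.7, -0.4, 0.7]
width: 0.0001
finger_force: 0.0
```

Run:
```python
from h import *
rim(); P,Rt=goal(-8,18,5,30); delta(P,Rt)
```

```text
tip in rim [-13.6 -48.2  91.6] z [-0.014  0.413 -0.911] F [-0.7 -0.4  0.7] w 0.0001 t 4.2 q [-0.11 -0.1   2.08  0.62  0.73 -1.94]
shift [ -5.  23. 106.] turn [-5.6 -0.6 -4.3] shift in goal axes [ -5.  12. 108.]
```

Emit:
{"name": "send_rows", "arguments": {
  "increments": [
    [0,0,0,0,-2.8,-0.3,-2.2],
    [0,0,0,0,-2.8,-0.3,-2.1],
    [0,-5,12,0,0,0,0],
    [0,0,0,27,0,0,0],
    [0,0,0,27,0,0,0],
    [0,0,0,27,0,0,0],
    [0,0,0,27,0,0,0],
    [0,0,0,0,0,0,0]
  ]
}}

```text
t: 5.2
eef_pos: [0.5245, 0.125, 0.1786]
ee_rot: [0.012, 0.935, 0.227, 0.272]
contact_force: [-0.3, -0.2, -0.4]
width: -0.0004
finger_force: 0.0
```

Run:
```python
from h import *
rim()
for w in((18,5),(42,30),(65,39),(87,40),(103,36)):
    P,Rt=goal(-8,*w,30); print(w);delta(P,Rt)
```

```text
tip in rim [-6.8 17.8  6.3] z [ 0.003  0.5   -0.866] F [-0.3 -0.2 -0.4] w -0.0004 t 5.2 q [-0.01  0.17  2.03  0.94  0.55 -2.28]
(18, 5)
shift [ 1. -1.  1.] turn [-0.   0.2  0.1] shift in goal axes [ 1. -1.  1.]
(42, 30)
shift [ 1. 33. -8.] turn [-0.   0.2  0.1] shift in goal axes [ 1. 33. -8.]
(65, 39)
shift [ 1. 57. -5.] turn [-0.   0.2  0.1] shift in goal axes [ 1. 57. -5.]
(87, 40)
shift [ 1. 77.  5.] turn [-0.   0.2  0.1] shift in goal axes [ 1. 77.  5.]
(103, 36)
shift [ 1. 89. 17.] turn [-0.   0.2  0.1] shift in goal axes [ 1. 89. 17.]
```

Emit:
{"name": "send_rows", "arguments": {
  "increments": [
    [0,0,8,-2,0,0,0],
    [0,0,8,-2,0,0,0],
    [0,0,8,-2,0,0,0],
    [0,0,9,-2,0,0,0],
    [0,0,8,1,0,0,0],
    [0,0,8,1,0,0,0],
    [0,0,8,1,0,0,0],
    [0,0,0,0,0,0,0]
  ]
}}

```text
t: 6.2
eef_pos: [0.5163, 0.1743, 0.2071]
ee_rot: [0.012, 0.935, 0.227, 0.273]
contact_force: [-0.6, -0.0, -0.0]
width: 0.0002
finger_force: 0.0
```

Run:
```python
from h import *
rim()
im,d,p,T=grab('top'); C=cloud(d,p,T); Q=(C-F0[:3,3])@F0[:3,:3]*1000
hsv=cv2.cvtColor(im,cv2.COLOR_RGB2HSV)
m=(hsv[...,0]>8)&(hsv[...,0]<22)&(hsv[...,1]>70)&(Q[...,2]>8)&(Q[...,2]<75)&(abs(Q[...,0])<60)&(abs(Q[...,1])<135)
for s in(1,-1):
    q=Q[m&(s*Q[...,1]>10)]; print(s,len(q),np.percentile(q,[5,50,95],axis=0).round(0).tolist() if len(q) else '', 'theta', np.median(np.arctan2(q[:,2],78-s*q[:,1])).round(2) if len(q) else '')
```

```text
tip in rim [-6.8 65.  39.3] z [ 0.004  0.5   -0.866] F [-0.6 -0.  -0. ] w 0.0002 t 6.2 q [ 0.11  0.11  2.01  0.8   0.52 -2.05]
1 143 [[-6.0, 68.0, 13.0], [24.0, 72.0, 46.0], [56.0, 77.0, 64.0]] theta 1.45
-1 503 [[-49.0, -69.0, 8.0], [4.0, -49.0, 16.0], [52.0, -25.0, 27.0]] theta 0.51
```

Emit:
{"name": "send_rows", "arguments": {
  "increments": [
    [0,0,7,3,0,0,0],
    [0,0,7,3,0,0,0],
    [0,0,6,4,0,0,0],
    [0,0,6,6,0,0,0],
    [0,0,6,6,0,0,0],
    [0,0,0,0,0,0,0],
    [0,0,0,0,0,0,0],
    [0,0,0,0,0,0,0]
  ]
}}

```text
t: 7.25
eef_pos: [0.5245, 0.2114, 0.2044]
ee_rot: [0.012, 0.935, 0.227, 0.273]
contact_force: [0.4, 0.6, 0.3]
width: -0.0
finger_force: 0.0
```

Emit:
{"name": "send_rows", "arguments": {
  "increments": [
    [0,0,-20,-12,0,0,0],
    [0,0,0,-40,0,0,0],
    [0,0,0,-40,0,0,0],
    [0,0,-30,0,0,0,0],
    [0,0,0,0,8,0,0],
    [0,0,0,0,8,0,0],
    [0,0,0,0,8,0,0],
    [0,0,0,0,8,0,0]
  ]
}}

```text
t: 8.25
eef_pos: [0.4808, 0.1281, 0.2503]
ee_rot: [0.08, 0.963, -0.017, 0.257]
contact_force: [-0.2, -1.8, -0.7]
width: 0.0
finger_force: 0.0
```

```bash
cat > fl.py <<'E'
from h import *
rim()
im,d,p,T=grab('top','t_last.png'); C=cloud(d,p,T); Q=(C-F0[:3,3])@F0[:3,:3]*1000
hsv=cv2.cvtColor(im,cv2.COLOR_RGB2HSV)
m=(hsv[...,0]>8)&(hsv[...,0]<22)&(hsv[...,1]>70)&(Q[...,2]>8)&(Q[...,2]<75)&(abs(Q[...,0])<60)&(abs(Q[...,1])<135)
for s in(1,-1):
    q=Q[m&(s*Q[...,1]>10)]; print(s,len(q),np.percentile(q,[5,50,95],axis=0).round(0).tolist() if len(q) else '', 'theta', np.median(np.arctan2(q[:,2],78-s*q[:,1])).round(2) if len(q) else '')
E
python3 fl.py
python3 - <<'E'
from h import *
P,Rt=goal(-8,43,95,-30); delta(P,Rt)
E
```

```text
tip in rim [-8.8  2.7 87.3] z [-0.003  0.012 -1.   ] F [-0.2 -1.8 -0.7] w 0.0 t 8.25 q [ 0.28 -0.01  1.96 -0.31  0.74 -0.95]
1 601 [[-47.0, 87.0, 11.0], [4.0, 101.0, 30.0], [53.0, 115.0, 48.0]] theta 2.23
-1 499 [[-49.0, -69.0, 9.0], [5.0, -49.0, 16.0], [53.0, -25.0, 27.0]] theta 0.51
shift [ 0. 52. -4.] turn [30.2  0.   0. ] shift in goal axes [  0.  42. -30.]
```

Emit:
{"name": "send_rows", "arguments": {
  "increments": [
    [0,0,0,0,7,0,0],
    [0,0,0,0,7,0,0],
    [0,0,0,0,8,0,0],
    [0,0,16,-5,0,0,0],
    [0,0,0,0,0,0,0],
    [0,0,0,0,0,0,0],
    [0,0,0,0,0,0,0],
    [0,0,0,0,0,0,0]
  ]
}}

```text
t: 9.3
eef_pos: [0.484, 0.1447, 0.2488]
ee_rot: [0.126, 0.943, -0.198, 0.236]
contact_force: [0.1, 0.4, 0.1]
width: -0.0001
finger_force: 0.0
```

Run:
```python
from h import *
rim(); P,Rt=goal(-5,-10,0,-22); delta(P,Rt)
```

```text
tip in rim [-9.3 11.4 87.3] z [-0.004 -0.359 -0.933] F [0.1 0.4 0.1] w -0.0001 t 9.3 q [ 0.47  0.15  1.81 -0.69  1.09 -0.54]
shift [-5. 12. 89.] turn [ 1.  -0.2  0.3] shift in goal axes [-4. 13. 89.]
```

Emit:
{"name": "send_rows", "arguments": {
  "increments": [
    [0,-4,13,0,0,0,0],
    [0,0,0,22,0,0,0],
    [0,0,0,22,0,0,0],
    [0,0,0,22,0,0,0],
    [0,0,0,23,0,0,0],
    [0,0,0,0,0,0,0],
    [0,0,-5,-2,0,0,0],
    [0,0,-5,-2,0,0,0]
  ]
}}

```text
t: 10.3
eef_pos: [0.5221, 0.111, 0.182]
ee_rot: [0.126, 0.943, -0.197, 0.237]
contact_force: [0.4, 4.3, 1.1]
width: -0.0003
finger_force: 2.0
```

Emit:
{"name": "send_rows", "arguments": {
  "increments": [
    [0,0,-10,-3,0,0,0],
    [0,0,-10,-3,0,0,0],
    [0,0,-11,-3,0,0,0],
    [0,0,-8,0,0,0,0],
    [0,0,-8,0,0,0,0],
    [0,0,-8,-1,0,0,0],
    [0,0,0,0,0,0,0],
    [0,0,0,0,0,0,0]
  ]
}}

```text
t: 11.3
eef_pos: [0.4999, 0.0656, 0.2061]
ee_rot: [0.126, 0.943, -0.198, 0.236]
contact_force: [-0.6, 0.7, -0.0]
width: -0.0
finger_force: 0.0
```

```bash
python3 fl.py
```

```text
tip in rim [ -5.4 -63.8  35.8] z [-0.004 -0.36  -0.933] F [-0.6  0.7 -0. ] w -0.0 t 11.3 q [ 0.29  0.17  1.91 -0.73  0.91 -0.59]
1 605 [[-46.0, 86.0, 10.0], [4.0, 101.0, 29.0], [53.0, 115.0, 48.0]] theta 2.24
-1 213 [[-43.0, -81.0, 10.0], [7.0, -79.0, 41.0], [55.0, -71.0, 64.0]] theta 1.59
```

Emit:
{"name": "send_rows", "arguments": {
  "increments": [
    [0,0,-7,2,0,0,0],
    [0,0,-7,2,0,0,0],
    [0,0,-7,2,0,0,0],
    [0,0,-8,4,0,0,0],
    [0,0,-8,4,0,0,0],
    [0,0,0,0,0,0,0],
    [0,0,0,0,0,0,0],
    [0,0,0,0,0,0,0]
  ]
}}

```text
t: 12.35
eef_pos: [0.4932, 0.0268, 0.2064]
ee_rot: [0.126, 0.943, -0.198, 0.236]
contact_force: [-0.0, 0.1, 0.2]
width: 0.0001
finger_force: 0.0
```

Emit:
{"name": "send_rows", "arguments": {
  "increments": [
    [0,0,20,-10,0,0,0],
    [0,0,20,-40,0,0,0],
    [0,0,0,-40,0,0,0],
    [0,0,20,-20,0,0,0],
    [0,0,0,0,-7,0,0],
    [0,0,0,0,-7,0,0],
    [0,0,0,0,-7,0,0],
    [1,0,0,0,0,0,0]
  ]
}}

```text
t: 13.35
eef_pos: [0.4694, 0.1269, 0.2771]
ee_rot: [0.082, 0.963, -0.023, 0.255]
contact_force: [0.8, -0.0, 0.5]
width: 0.0171
finger_force: 0.0
```

```bash
python3 fl.py
python3 - <<'E'
from h import *
im,d,p,T=grab('wrist','w2.png'); C=cloud(d,p,T); Q=(C-F0[:3,3])@F0[:3,:3]*1000
hsv=cv2.cvtColor(im,cv2.COLOR_RGB2HSV)
m=((hsv[...,0]<6)|(hsv[...,0]>174))&(hsv[...,1]>150)&(hsv[...,2]>40)&(d>0)&(abs(Q[...,0])<50)&(abs(Q[...,1])<70)&(Q[...,2]>-60)&(Q[...,2]<0)
q=Q[m]; print(m.sum(),np.percentile(q,[1,50,99],axis=0).round(1).tolist())
top=q[q[:,2]>np.percentile(q[:,2],60)-3]
(c,r)=cv2.minEnclosingCircle(top[:,:2].astype(np.float32)); print('cap circle',c,r)
A=np.c_[q[:,:2],np.ones(len(q))]; s=abs(q[:,2]-np.median(q[:,2]))<5; print('plane',np.linalg.lstsq(A[s],q[s,2],rcond=None)[0].round(3))
E
```

```text
tip in rim [ -5.   -0.7 116. ] z [-0.005 -0.002 -1.   ] F [ 0.8 -0.   0.5] w 0.0171 t 13.35 q [ 0.29 -0.06  1.94 -0.31  0.82 -0.95]
1 610 [[-47.0, 86.0, 10.0], [5.0, 101.0, 29.0], [52.0, 115.0, 48.0]] theta 2.24
-1 347 [[-47.0, -119.0, 11.0], [3.0, -103.0, 29.0], [52.0, -86.0, 45.0]] theta 2.28
1531 [[-25.5, -17.1, -45.4], [-7.5, 3.1, -29.4], [16.4, 23.5, -27.5]]
cap circle (-3.9352827072143555, 3.7055742740631104) 22.097593307495117
plane [ 4.700e-02 -3.000e-03 -2.915e+01]
```

View pics/w2.png

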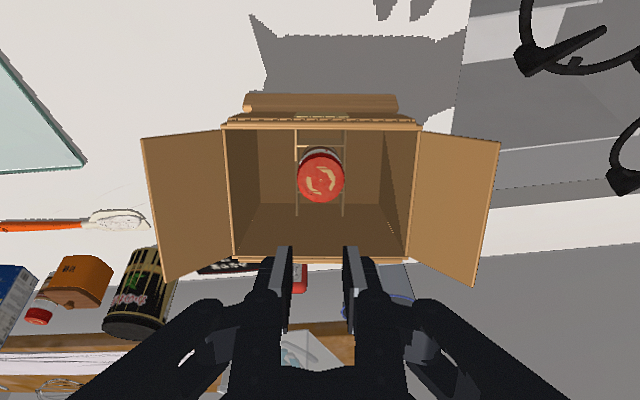

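The wrist view shows both flaps folded well out (2.24 and 2.28 rad). The cap is centred at pixel (321,176), which puts it at (-4, 3.5, -29) mm in the rim frame, leaning about 2.7° down-slope.

Run:
```python
from h import *
T=pose(); z=np.array([.047,-.002,-1]); z/=np.linalg.norm(z); x=np.array([-1,0,0]); x=x-z*(x@z); x/=np.linalg.norm(x)
Rt=F0[:3,:3]@np.c_[x,np.cross(z,x),z]
g=np.array([-3,3.5,-49]); P=F0[:3,3]+F0[:3,:3]@(g-3*z)/1000; delta(P,Rt)
```

```text
shift [ -3.   4. 184.] turn [-0.1 -3.   0.2] shift in goal axes [  7.   4. 184.]
```

Emit:
{"name": "send_rows", "arguments": {
  "increments": [
    [0.85,0,0,0,0,-3,0],
    [0.85,7,4,0,0,0,0],
    [0.85,0,0,0,0,0,0],
    [0.85,0,0,0,0,0,0],
    [0.85,0,0,25,0,0,0],
    [0.85,0,0,25,0,0,0],
    [0.85,0,0,25,0,0,0],
    [0.85,0,0,15,0,0,0]
  ]
}}

```text
t: 14.45
eef_pos: [0.5127, 0.124, 0.1962]
ee_rot: [0.08, 0.956, -0.025, 0.28]
contact_force: [0.6, 0.4, 0.0]
width: 0.0726
finger_force: 0.0
```

Emit:
{"name": "send_rows", "arguments": {
  "increments": [
    [0.85,0,0,16,0,0,0],
    [0.85,0,0,16,0,0,0],
    [0.85,0,0,16,0,0,0],
    [0.85,0,0,16,0,0,0],
    [0.85,0,0,15,0,0,0],
    [0.85,0,0,15,0,0,0],
    [0.85,0,0,0,0,0,0],
    [0.85,0,0,0,0,0,0]
  ]
}}

```text
t: 15.45
eef_pos: [0.5623, 0.1156, 0.1183]
ee_rot: [0.08, 0.956, -0.025, 0.28]
contact_force: [0.4, 0.5, -0.2]
width: 0.073
finger_force: 0.0
```

Run:
```python
from h import *
rim(); im,d,p,T=grab('wrist','w3.png')
```

```text
tip in rim [ -2.3   4.  -68.2] z [ 0.047 -0.001 -0.999] F [ 0.4  0.5 -0.2] w 0.073 t 15.45 q [ 0.22  0.34  1.91 -0.55  0.4  -0.73]
```

View pics/w3.png

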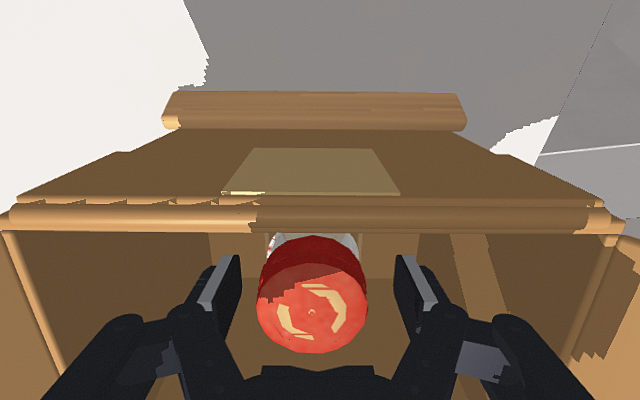

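The cap, at (313,295), sits centred between the pads at (240) and (397). Closing now.

Emit:
{"name": "send_rows", "arguments": {
  "increments": [
    [0.3,0,0,0,0,0,0],
    [0.3,0,0,0,0,0,0],
    [0.3,0,0,0,0,0,0],
    [0.3,0,0,0,0,0,0],
    [0.3,0,0,0,0,0,0],
    [0.3,0,0,-3,0,0,0],
    [0.3,0,0,-3,0,0,0],
    [0.3,0,0,0,0,0,0]
  ]
}}

```text
t: 16.5
eef_pos: [0.5591, 0.1162, 0.1234]
ee_rot: [0.08, 0.956, -0.025, 0.281]
contact_force: [-0.1, 0.1, -0.3]
width: 0.0431
finger_force: 60.9
```

Emit:
{"name": "send_rows", "arguments": {
  "increments": [
    [0.3,0,0,-8,0,0,0],
    [0.3,0,0,-12,0,0,0],
    [0.3,0,0,-20,0,0,0],
    [0.3,0,0,-22,0,0,0],
    [0.3,0,0,-22,0,0,0],
    [0.3,0,0,-22,0,0,0],
    [0.3,0,0,-22,0,0,0],
    [0.3,0,0,-22,0,0,0]
  ]
}}

```text
t: 17.5
eef_pos: [0.4782, 0.1301, 0.2503]
ee_rot: [0.08, 0.956, -0.025, 0.28]
contact_force: [-0.5, 0.3, -1.3]
width: 0.0433
finger_force: 61.0
```

```bash
python3 fl.py;  python3 - <<'E'
from h import *
T=pose(); R0=T[:3,:3]
# lift vertical then shift; goal orientation: tool straight down, nearest
z=np.array([0,0,-1.]); x=R0[:,0]-z*(R0[:,0]@z); x/=np.linalg.norm(x); Rt=np.c_[x,np.cross(z,x),z]
print(T[:3,3], 'base now',T[:3,3]+T[:3,2]*.089); delta(np.array([.445,-.30,.24]),Rt)
im,d,p,Tw=grab('wrist','w4.png')
E
```

```text
tip in rim [-10.2   4.   88.8] z [ 0.047 -0.    -0.999] F [-0.5  0.3 -1.3] w 0.0433 t 17.5 q [ 0.3  -0.02  1.98 -0.39  0.7  -0.86]
1 613 [[-47.0, 86.0, 10.0], [4.0, 101.0, 29.0], [53.0, 115.0, 48.0]] theta 2.23
-1 374 [[-46.0, -119.0, 10.0], [3.0, -101.0, 30.0], [52.0, -21.0, 46.0]] theta 2.28
[0.47806892 0.13050307 0.25273719] base now [0.52563874 0.12237883 0.17795679]
shift [ -26. -430.   32.] turn [-0.1 32.8 -0. ] shift in goal axes [ -39. -430.   13.]
```

View pics/w4.png

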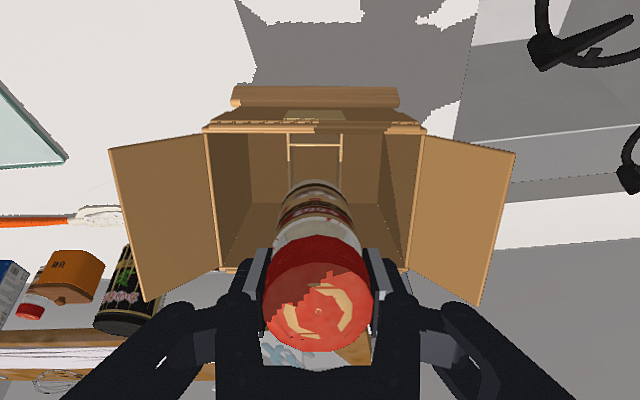

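The jar is held square in the pads, with its base just clear of the mouth and the flaps unmoved. I'll lift higher before turning it upright and crossing over.

Emit:
{"name": "send_rows", "arguments": {
  "increments": [
    [0.3,0,0,-25,0,0,0],
    [0.3,0,0,-25,0,0,0],
    [0.3,0,0,-25,0,0,0],
    [0.3,0,0,-15,0,0,0],
    [0.3,0,0,0,0,8,0],
    [0.3,0,0,0,0,8,0],
    [0.3,0,0,0,0,8,0],
    [0.3,0,0,0,0,8.8,0]
  ]
}}

```text
t: 18.6
eef_pos: [0.4315, 0.1383, 0.3249]
ee_rot: [0.084, 0.996, -0.001, -0.004]
contact_force: [0.7, 1.0, -0.7]
width: 0.0433
finger_force: 61.0
```

Run:
```python
from h import *
T=pose(); R0=T[:3,:3]
z=np.array([0,0,-1.]); x=R0[:,0]-z*(R0[:,0]@z); x/=np.linalg.norm(x); Rt=np.c_[x,np.cross(z,x),z]
print(T[:3,3],monitor.sense()['joint_pos'].round(2)); delta(np.array([.445,-.30,.2]),Rt)
```

```text
[0.43145082 0.13833146 0.32487119] [ 0.23  0.03  1.66  0.    1.45 -1.17]
shift [ -87. -430.  125.] turn [-0.1 -0.4  0. ] shift in goal axes [ -87. -430.  125.]
```

Emit:
{"name": "send_rows", "arguments": {
  "increments": [
    [0.3,-5,-20,0,0,0,0],
    [0.3,-8,-40,0,0,0,0],
    [0.3,-8,-40,0,0,0,0],
    [0.3,-8,-40,0,0,0,0],
    [0.3,-8,-40,0,0,0,0],
    [0.3,-8,-40,0,0,0,0],
    [0.3,-8,-40,0,0,0,0],
    [0.3,-8,-40,0,0,0,0]
  ]
}}

```text
t: 19.6
eef_pos: [0.4412, -0.1691, 0.3251]
ee_rot: [0.084, 0.996, -0.001, -0.001]
contact_force: [0.1, 0.3, -1.0]
width: 0.0432
finger_force: 61.2
```

Emit:
{"name": "send_rows", "arguments": {
  "increments": [
    [0.3,-8,-40,10,0,0,0],
    [0.3,-8,-40,20,0,0,0],
    [0.3,-8,-40,25,0,0,0],
    [0.3,-2,-10,25,0,0,0],
    [0.3,0,0,25,0,0,0],
    [0.3,0,0,15,0,0,0],
    [0.3,0,0,0,0,0,0],
    [0.3,0,0,0,0,0,0]
  ]
}}

```text
t: 20.6
eef_pos: [0.4453, -0.3005, 0.207]
ee_rot: [0.084, 0.996, -0.002, -0.0]
contact_force: [0.4, 0.6, -0.9]
width: 0.043
finger_force: 61.3
```

Run:
```python
from h import *
T=pose(); R0=T[:3,:3]; s=monitor.sense(); print(s['contact_force'].round(1),s['joint_pos'].round(2),T[:3,2].round(4))
z=np.array([0,0,-1.]); x=R0[:,0]-z*(R0[:,0]@z); x/=np.linalg.norm(x); Rt=np.c_[x,np.cross(z,x),z]
print(T[:3,3]); delta(np.array([.445,-.30,.125]),Rt)
im,d,p,Tt=grab('top'); C=cloud(d,p,Tt); c=T[:3,3]
m=(abs(C[...,0]-c[0])<.05)&(abs(C[...,1]-c[1])<.05)&(C[...,2]<c[2]-.01)&(C[...,2]>.02); print('below grip pts min z',m.sum(),np.percentile(C[m][:,2],[1,5]) if m.any() else '')
im,d,p,Tt=grab('scene','s2.png'); C=cloud(d,p,Tt)
m=(np.hypot(C[...,0]-c[0],C[...,1]-c[1])<.03)&(C[...,2]<c[2]+.05)&(C[...,2]>.03); q=C[m]; print(m.sum(),q.min(0),q.max(0),np.percentile(q[:,2],[1,3,10]))
im,d,p,Tt=grab('wrist'); C=cloud(d,p,Tt); L=(C-T[:3,3])@R0*1000
m=(np.hypot(L[...,0],L[...,1])<24)&(L[...,2]>-30)&(L[...,2]<100)&(d>0); q=L[m]; print('jar tool-frame z',np.percentile(q[:,2],[1,5,50,95,99]).round(1))
```

```text
[ 0.4  0.6 -0.9] [-0.66  0.31  1.61 -0.    1.21 -2.06] [-0.0012 -0.0032 -1.    ]
[ 0.44527088 -0.30052921  0.20704759]
shift [ 0.  1. 82.] turn [-0.2 -0.   0. ] shift in goal axes [ 0.  0. 82.]
below grip pts min z 0 
178 [ 0.41744788 -0.31709139  0.11692241] [ 0.45372226 -0.27761457  0.19430164] [0.11850597 0.12011485 0.12683607]
jar tool-frame z [-18.9 -17.9 -16.2  55.9  80.3]
```

Emit:
{"name": "send_rows", "arguments": {
  "increments": [
    [0.3,0,0,22,0,0,0],
    [0.3,0,0,24,0,0,0],
    [0.3,0,0,22,0,0,0],
    [0.3,0,0,14,0,0,0],
    [0.3,0,0,10,0,0,0],
    [0.3,0,0,6,0,0,0],
    [0.3,0,0,3,0,0,0],
    [0.3,0,0,2,0,0,0]
  ]
}}

```text
t: 21.75
eef_pos: [0.4449, -0.3008, 0.1034]
ee_rot: [0.084, 0.996, -0.001, -0.001]
contact_force: [-0.7, -0.4, -0.3]
width: 0.0432
finger_force: 61.3
```

Emit:
{"name": "send_rows", "arguments": {
  "increments": [
    [0.3,0,0,1,0,0,0],
    [0.3,0,0,1,0,0,0],
    [0.3,0,0,0,0,0,0],
    [0.3,0,0,0,0,0,0],
    [0.3,0,0,0,0,0,0],
    [0.3,0,0,0,0,0,0],
    [0.3,0,0,0,0,0,0],
    [0.3,0,0,0,0,0,0]
  ]
}}

```text
t: 22.75
eef_pos: [0.4447, -0.3007, 0.1011]
ee_rot: [0.084, 0.996, -0.001, -0.001]
contact_force: [0.1, -1.0, -1.4]
width: 0.0433
finger_force: 61.3
```

No contact yet, so I'll go down in 0.5 mm steps.

Emit:
{"name": "send_rows", "arguments": {
  "increments": [
    [0.3,0,0,0.5,0,0,0],
    [0.3,0,0,0,0,0,0],
    [0.3,0,0,0.5,0,0,0],
    [0.3,0,0,0,0,0,0],
    [0.3,0,0,0.5,0,0,0],
    [0.3,0,0,0,0,0,0],
    [0.3,0,0,0,0,0,0],
    [0.3,0,0,0,0,0,0]
  ]
}}

```text
t: 23.75
eef_pos: [0.445, -0.3009, 0.1003]
ee_rot: [0.084, 0.996, -0.002, -0.001]
contact_force: [-2.0, 1.2, 7.3]
width: 0.0431
finger_force: 62.0
```

Contact at about 7 N. Releasing gently.

Emit:
{"name": "send_rows", "arguments": {
  "increments": [
    [0.52,0,0,0,0,0,0],
    [0.55,0,0,0,0,0,0],
    [0.6,0,0,0,0,0,0],
    [0.7,0,0,0,0,0,0],
    [0.85,0,0,0,0,0,0],
    [0.85,0,0,0,0,0,0],
    [0.85,0,0,-8,0,0,0],
    [0.85,0,0,-15,0,0,0]
  ]
}}

```text
t: 24.75
eef_pos: [0.4446, -0.3006, 0.1233]
ee_rot: [0.084, 0.996, -0.001, -0.001]
contact_force: [0.9, -0.6, -0.8]
width: 0.0725
finger_force: 0.0
```

Emit:
{"name": "send_rows", "arguments": {
  "increments": [
    [0.85,0,0,-25,0,0,0],
    [0.85,0,0,-30,0,0,0],
    [0.85,0,0,-30,0,0,0],
    [0.85,0,0,-30,0,0,0],
    [0.85,0,0,-30,0,0,0],
    [0.85,0,0,0,0,0,0],
    [0.85,0,0,0,0,0,0],
    [0.85,0,0,0,0,0,0]
  ]
}}

```text
t: 25.75
eef_pos: [0.4448, -0.3001, 0.2669]
ee_rot: [0.084, 0.996, -0.001, -0.002]
contact_force: [0.7, -0.0, -0.3]
width: 0.0727
finger_force: 0.0
```

```bash
python3 fl.py
python3 - <<'E'
from h import *
im,d,p,T=grab('wrist','w5.png'); C=cloud(d,p,T)
hsv=cv2.cvtColor(im,cv2.COLOR_RGB2HSV)
m=((hsv[...,0]<6)|(hsv[...,0]>174))&(hsv[...,1]>150)&(d>0)&(abs(C[...,0]-.445)<.08)&(abs(C[...,1]+.3)<.08)&(C[...,2]>.105)
q=C[m]; print(m.sum(),np.percentile(q,[2,50,98],axis=0).round(4).tolist())
A=np.c_[q[:,:2],np.ones(len(q))]; print(np.linalg.lstsq(A,q[:,2],rcond=None)[0].round(3))
E
```

```text
tip in rim [  20.9 -425.7   85.9] z [-0.503 -0.002 -0.864] F [ 0.7 -0.  -0.3] w 0.0727 t 25.75 q [-0.66  0.26  1.54 -0.    1.34 -2.06]
1 602 [[-46.0, 86.0, 11.0], [4.0, 101.0, 30.0], [53.0, 115.0, 47.0]] theta 2.23
-1 349 [[-47.0, -119.0, 10.0], [4.0, -103.0, 29.0], [53.0, -86.0, 46.0]] theta 2.28
1653 [[0.4223, -0.3232, 0.1074], [0.4406, -0.302, 0.1167], [0.4626, -0.2652, 0.2857]]
[-0.027  0.125  0.174]
```

View pics/w5.png

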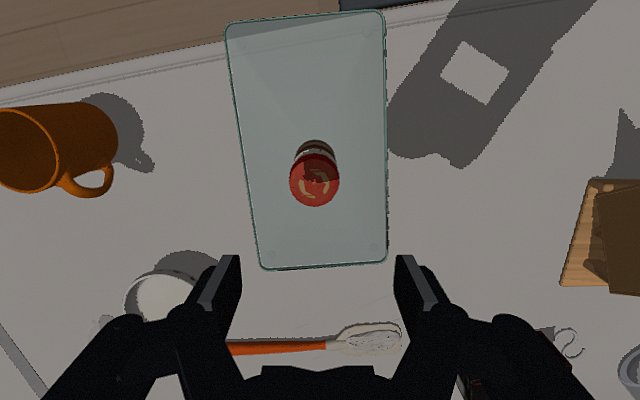

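View pics/t_last.png

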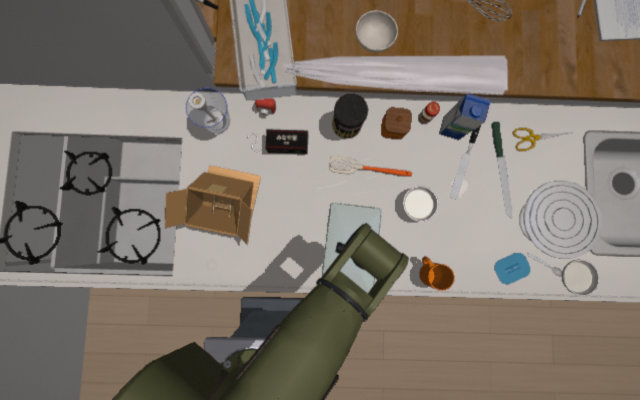

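The wrist view shows the jar standing upright mid-board at pixel (314,180), with its cap top at 0.116 m, which matches 10 + 106 mm. The top view shows both flaps open and the bystanders where they were.

```bash
python3 -c "
from h import *
print(job.close_job())"
```

```text
the job is handed in; nothing more can be done
None
```

Job handed in at about 26 s of the 72 s allowed: both flaps are open at about 2.2–2.3 rad, the jar stands upright in the middle of the glass board, and the bystanders look unmoved in the last top picture.

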